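Sweep the clay offcuts off the craft board

TASK

Clear up the craft board: with closed fingers, sweep the three small clay offcuts (round, square and oblong) across the board and off its edge into the empty grey tray standing beside it. Only push them along, never pick them up, and let none end in the other tray or on the table. Leave the white cat plaque and the jar on the board, and the pot of tools beyond it, where they stand.

Things in the scene. Friction and masses are not known exactly. Their poses are not given: they have to be found in the camera images.
- board: Fixed raised work board, 280 mm along its x, 320 mm along its y, its flat top 50 mm above the table, with no raised rim. Origin: centre of its underside, on the table. It is turned by up to 0.3 rad and shifted; a tray stands against each of its two side edges (at its own y = +160 and -160 mm).
- tray: The empty grey open-topped tray, fixed, axes parallel to the board's: 180 mm along x, 140 mm along y, 45 mm high, walls and floor 4 mm. It stands against the +y or the -y edge of the board (this varies; 1 mm gap), rim 5 mm below the board's top, and covers only part of that edge (its centre is 0 to 75 mm nearer -x than the board's). Origin: centre of its underside.
- full_tray: The other tray, fixed, same size and make, against the other side edge of the board, with three finished white cat plaques in it (below its rim). Nothing goes in here. Origin: centre of its underside.
- disc: Round terracotta clay offcut lying flat on the board, 32 mm diameter, 12 mm thick, about 20 g. Origin: its centre, 6 mm above the board's top.
- square: Square terracotta clay offcut lying flat on the board, 28 x 28 mm, 12 mm thick, about 20 g. Origin: its centre, 6 mm above the board's top.
- oblong: Oblong terracotta clay offcut lying flat on the board, 40 mm along its x, 22 mm along its y, 12 mm thick, about 20 g. Origin: its centre, 6 mm above the board's top.
- cat: Loose white cat-head plaque lying flat on the far (+x) part of the board, about 75 x 70 mm, 10 mm thick. Bystander. Origin: centre of its round part, underside.
- jar: Loose small jar standing on the far (+x) part of the board, 42 mm diameter, 48 mm high. Bystander. Origin: centre of its underside.
- pot: Loose blue pot with brushes and a steel tool in it, standing on the table beyond the board; 72 mm diameter, 90 mm high, tools up to 165 mm. Bystander. Origin: centre of its underside.
Not all that is in view belongs to the job. What is shaped like the disc but yellow is not meant. What is shaped like the square but black is not meant.

How it is judged:
By the outcome, as a careful person would: the job done as asked, in the order asked, and still so for the second after the job is handed in, with the robot touching nothing.
It also fails if it takes over 54 s, if anything falls off the work surface, if the arm or the gripper's body presses on something with over 40 N, if the wrist force passes 120 N, or if a joint passes its speed limit or range.

ROBOT

A 6-joint arm with a two-finger parallel gripper is mounted at the origin on the work surface. World frame = base frame: x ahead of the robot, y to its left, z up, the work surface at z = 0. Lengths are in mm, angles in degrees, forces in N, time in s.
With the tool pointing down it reaches from about 300 to 950 mm from the base axis. Payload 3.1 kg.
Tool frame: the origin (TCP) lies midway between the tips of the shut fingers; the grasp point (between the pads) lies grip_point_offset behind it (grip_point_offset is the distance from the TCP to the grasp point, in mm); z points along the fingers, y is the line along which they close (so a half turn about z gives the same grasp; the last joint's range is limited). The gripper opens to 85 mm and grips with 20 to 120 N. Pads are 22 mm wide; open, the fingers measure 114 mm over their backs; the gripper's body (76 mm by 85 mm) begins 54 mm behind the grasp point. The pads swing forward as they close: fully open they stand 13 mm farther back than shut.
Start: joints at [-73.436, 17.653, 93.61, -0, 68.738, -3.994], TCP at [219.443, -585.215, 231.272] pointing down, gripper open.
Joint ranges: [-175.34, 175.34], [-45.06, 112.39], [2.9, 150.54], [-68.45, 248.45], [3.09, 151.38], [-168.51, 168.51]. Speed limits (degrees/s): [159.86, 159.86, 180, 180, 180, 180].

INTERFACE

Orientations are given as a 3x3 rotation matrix whose columns are the frame's x, y, z axes.
In Python, from plant import get_state, grab_frame, job_done, recognise, tip_of, grip_point_offset gives the robot as it stands.
- The arm moves only by the tool play_rows, never from a script. Its argument "series" is a list of rows, each a list of 3 entries, a list of its own where there are three numbers: the shift along the tool's x, y, z scaled (see below), then the turn, a rotation vector about the tool's x, y, z scaled (see below), then the opening, from -1 (shut) to 1 (fully open). A call has 1 to 5 rows; each row is the pose to reach, as a shift and turn from the pose commanded when the call began, along the tool's axes at that moment, turning the shorter way round; what a row does not reach only later rows make up. The controller multiplies each number of a shift by 0.15 m and each number of a turn by 180 degrees. A row lasts 1/8 s, in which the tool goes at most 62.5 mm and 10.7 degrees, less where a joint would pass 70% of its speed; a pose out of reach is approached as far as the arm can. A call with a number of a shift or a turn outside -1 to 1 is refused whole. A call with a gripper value outside its range is refused whole. The fingers move at their own pace and stop on an object; "squeeze" is the grip in N (left out, the last holds). Time passes only in rows, so rows that repeat a pose let the fingers close. It gives the time, the measured TCP pose, the force, the opening and the grip force at its end, in the units of the state.
- get_state(): the state, without advancing time (a new reading comes with each control period).
- grab_frame(name): name is "side" or "top"; returns a dict with "color" (480x640x3 uint8, red, green, blue), "fx", "fy", "cx", "cy" (pixels), "k1" (the pictures are not rectified: a ray, as slopes to the right and down, at radius r is drawn at 1 + k1 r^2 times it, then the intrinsics apply), "R" (3x3) and "t" (3): a world point X has camera coordinates R X + t. Camera axes: x right, y down, z forward; pixel columns grow to the right and rows downward; lengths in mm; the calibration is good to about 2 mm. A picture is of the moment at which its call begins. There is no depth.
- job_done(): hands the job in; it is judged then, once.
Trained networks look in a picture, given as the dict that the camera call returned (one of the last four; its "shot" number tells which), for a name from the list of things; names that differ only in an ending like _2 or _b are one class to them, and where a whole thing is asked for, a point or a joint stands for the part that bears it (a point fixed in the world has none). Each returns a list of dicts, best first, with "confidence" (0 to 1); they miss things now and then, are a little off and sometimes report something else, mostly with a low value. They report only what shows in the picture. A call takes as long as a camera call. They do not tell look-alikes from the thing itself.
- recognise(label, picture): "at" ([x, y, z] in mm, in the coordinates of the camera as it stood for that picture, good to about 4 mm: the middle of the surface that is visible of it).
- tip_of(label, picture): "at" ([x, y, z] in mm, in the coordinates of the camera as it stood for that picture, good to about 4 mm: a listed point, or the origin of a listed thing).
The state is a dict: "time_s": time; "joint_pos": joint angles; "joint_velocities": joint speeds; "joint_efforts": joint torques, N m; "position": TCP position; "tool_rot": TCP orientation; "wrist_force": force on the tool from outside, world axes, zero at the start; "wrist_torque": the same for the moment, N m; "grip_width": finger opening in mm; "grip_force": force on a finger pad.
Only numpy, scipy, OpenCV 4.12 (cv2) and the standard library are available. Lean on these libraries where they do the work, as an engineer would, in place of code of your own. Each camera call takes 0.05 s, during which the arm holds its last target. There are 200 camera calls.

## Working session

There is one attempt and no reset: what is moved stays moved. The work goes in short steps, Python scripts to look and compute and a tool call to move; the robot and the scene stay as the last step left them, time stands still between calls to the robot, and variables do not carry over. Pictures are saved under pics/ and viewed, at most 10 in all, crops included, and the job is handed in when it is done.

Besides the shell and the picture viewer there is one more tool, called after "Emit:" by a JSON object that holds its "api" and its "payload", one argument or row to a line. play_rows: Moves the arm, as the interface text tells. Shifts and turns lie within -1 to 1; 1 stands for 0.15 m of shift or 180 degrees of turn. Its arguments: {"type":"object","properties":{"series":{"type":"array"},"squeeze":{"type":"number"}},"required":["series"]}

```bash
mkdir -p pics
cat > h.py <<'E'
import numpy as np,cv2
from plant import *
def w(f,p): return np.array(f["R"]).T@(np.array(p)-np.array(f["t"]))
def px2w(f,u,v,z):
    x,y=(u-f["cx"])/f["fx"],(v-f["cy"])/f["fy"]; rd=np.hypot(x,y); r=rd
    for _ in range(30): r=rd/(1+f["k1"]*r*r)
    s=r/rd if rd else 1
    R=np.array(f["R"]);t=np.array(f["t"]); d=R.T@[x*s,y*s,1]; c=-R.T@t
    return c+d*(z-c[2])/d[2]
def w2px(f,X):
    c=np.array(f["R"])@np.array(X)+np.array(f["t"]); x,y=c[:2]/c[2]; k=1+f["k1"]*(x*x+y*y)
    return np.array([f["fx"]*x*k+f["cx"],f["fy"]*y*k+f["cy"]])
E
python3 - <<'E'
from h import *
print(grip_point_offset, get_state()["position"],np.round(get_state()["tool_rot"],3).tolist())
for n in("top","side"):
    f=grab_frame(n); cv2.imwrite(f"pics/{n}0.png",f["color"][:,:,::-1])
    for l in "board tray full_tray disc square oblong cat jar pot".split():
        for fn in(recognise,tip_of):
            for d in fn(l,f)[:3]:
                X=w(f,d["at"]); print(n,l,fn.__name__,round(d["confidence"],2),X.round(),w2px(f,X).round())
E
```

```text
18.700000000000003 [ 219.21626083 -584.40936749  230.0235868 ] [[0.936, 0.351, -0.001], [0.351, -0.936, 0.002], [0.0, -0.002, -1.0]]
top board call 0.97 [578. -56.  50.] [360. 243.]
top board call 0.86 [590. -51.  -1.] [355. 241.]
top board call 0.34 [ 510. -149.   57.] [421. 287.]
top tray call 0.88 [ 577. -300.    4.] [508. 251.]
top tray call 0.65 [685.  21.  61.] [312. 175.]
top tray call 0.69 [ 575. -284.   -2.] [497. 253.]
top full_tray call 0.72 [511. 177.  17.] [214. 286.]
top full_tray call 0.74 [ 694. -138.   51.] [412. 172.]
top full_tray call 0.62 [508. 171.  -1.] [219. 289.]
top disc call 0.69 [ 388. -108.   11.] [391. 367.]
top disc call 0.17 [771.  28.  64.] [309. 122.]
top disc call 0.69 [539. -51.  57.] [357. 267.]
top disc call 0.57 [ 388. -109.    8.] [391. 367.]
top square call 0.71 [705. 184.  13.] [215. 170.]
top square call 0.63 [583.  33.  63.] [303. 237.]
top square call 0.91 [583.  33.  57.] [303. 239.]
top square call 0.56 [707. 188.   7.] [213. 170.]
top oblong call 0.64 [ 507. -151.   59.] [423. 289.]
top oblong call 0.24 [ 579. -300.    2.] [507. 250.]
t
[... 1057 characters left out ...]
]
side square call 0.52 [586.  39.  62.] [300. 259.]
side square call 0.89 [704. 184.   4.] [218. 341.]
side square call 0.71 [587.  34.  54.] [300. 260.]
side oblong call 0.52 [ 510. -147.   64.] [347. 202.]
side oblong call 0.72 [ 511. -152.   61.] [347. 202.]
side cat call 0.61 [688.  28.  62.] [241. 253.]
side cat call 0.61 [539. -49.  64.] [331. 230.]
side cat call 0.32 [586.  38.  60.] [301. 259.]
side cat call 0.57 [683.  17.  51.] [246. 254.]
side jar call 0.88 [ 697. -124.   79.] [249. 199.]
side jar call 0.17 [509. 175.  21.] [345. 334.]
side jar call 0.89 [ 694. -142.   50.] [253. 207.]
side pot call 0.84 [759.  50.  69.] [197. 255.]
side pot call 0.57 [762.  23.   4.] [203. 277.]
```

View pics/top0.png

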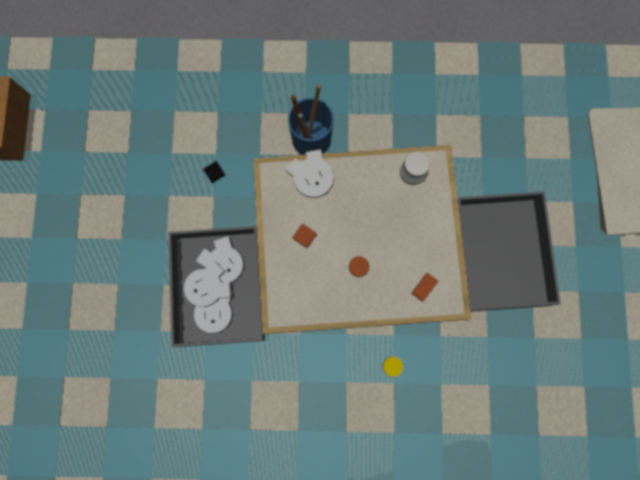

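View pics/side0.png

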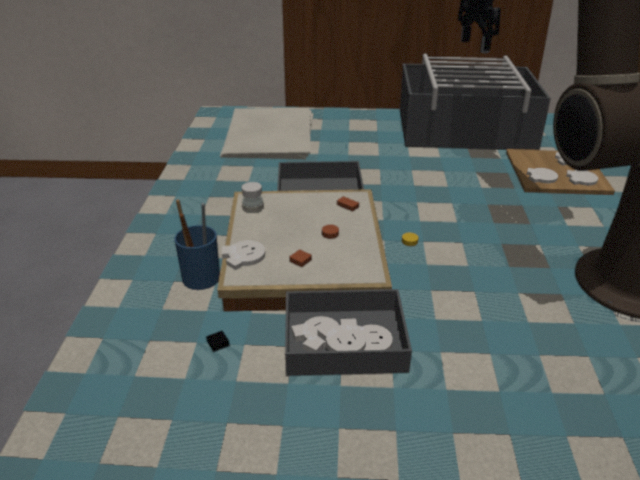

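Candidates in the top view: terracotta disc (358,267) vs. yellow disc (393,367) on the table; terracotta square (304,236) vs. black square (214,172) on the table; a single terracotta oblong (425,287). The terracotta ones on the board are meant. The empty tray is at the right (508,251), the -y edge. I'll confirm these in a crop and measure them.

Run:
```python
from h import *
f=grab_frame("top"); im=f["color"]
cv2.imwrite("pics/crop.png",cv2.resize(im[130:390,190:570,::-1],None,fx=2,fy=2,interpolation=cv2.INTER_CUBIC))
hsv=cv2.cvtColor(im,cv2.COLOR_RGB2HSV)
m=((hsv[...,0]<12)&(hsv[...,1]>140)&(hsv[...,2]>80)).astype(np.uint8)
n,lab,st,c=cv2.connectedComponentsWithStats(m)
for i in range(1,n):
    if st[i,4]>60 and 250<c[i][0]<480:
        p=np.argwhere(lab==i)[:,::-1]
        P=np.array([px2w(f,u,v,62)[:2] for u,v in p],np.float32)
        print(c[i].round(1),st[i,4],P.mean(0),cv2.minAreaRect(P))
C=np.array([px2w(f,*p,50)[:2] for p in [(256,160),(450,148),(468.5,318),(266,331)]],np.float32)
print("board",C.round(),C.mean(0),cv2.minAreaRect(C))
for p in [(543,194),(558,303)]: print("tray outer",px2w(f,*p,45).round())
```

```text
[304.  235.3] 262 [586.8997    31.778849] ((586.840087890625, 31.753803253173828), (25.412464141845703, 25.126667022705078), 56.18153381347656)
[358.5 266.2] 268 [540.0762   -52.817863] ((540.3546142578125, -52.787052154541016), (27.874208450317383, 26.070446014404297), 0.4409674108028412)
[424.4 286.7] 309 [ 510.23297 -153.16292] ((510.3267822265625, -153.15333557128906), (18.915191650390625, 37.49643325805664), 52.981197357177734)
board [[ 711.  112.]
 [ 736. -200.]
 [ 465. -222.]
 [ 440.   87.]] [587.83795  -55.628166] ((587.89892578125, -54.90892028808594), (272.6778564453125, 312.8616027832031), 4.643239498138428)
tray outer [ 663. -347.   45.]
tray outer [ 490. -361.   45.]
```

View pics/crop.png

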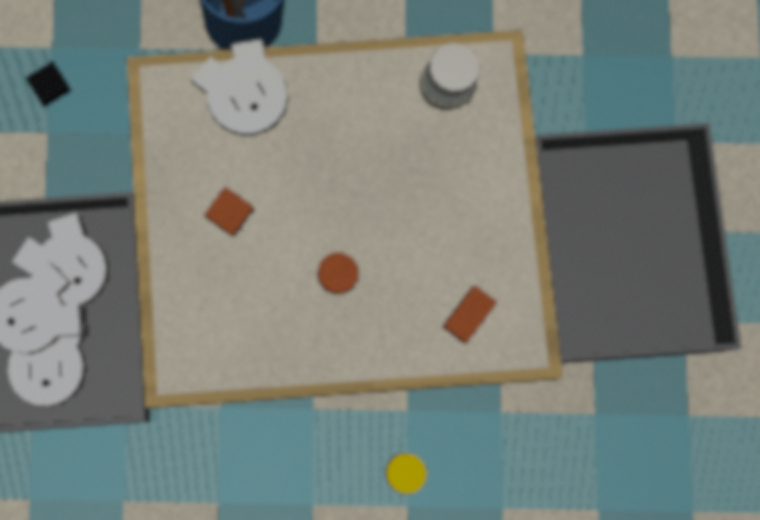

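The crop confirms it: terracotta square (229,211), disc (338,273) and oblong (469,314) are on the board. The black square (48,83) and yellow disc (407,473) lie on the table. The empty tray is to the right of the board.

In board coordinates (yaw 4.6°) the pieces are at oblong (-87,-91), disc (-49,6) and square (5,87). The tray opening spans bx -123 to 49. I'll push the oblong first, since it lies closest to the tray, then the disc and the square.

Emit:
{"api": "play_rows", "payload": {
  "series": [
    [[0,0,-0.4],[0,0,0],-1],
    [[0.3,-0.24,-0.6],[0,0,0],-1],
    [[0.6,-0.48,-0.6],[0,0,0],-1],
    [[0.966,-0.76,-0.6],[0,0,0],-1],
    [[0.966,-0.76,-0.6],[0,0,0],-1]
  ]
}}

```text
time_s: 2.58
position: [316.8, -424.5, 321.7]
tool_rot: [[0.935, 0.355, 0.001], [0.355, -0.935, 0.0], [0.001, -0.0, -1.0]]
wrist_force: [-0.3, -0.7, -0.1]
grip_width: 0.2
grip_force: 0.0
```

Emit:
{"api": "play_rows", "payload": {
  "series": [
    [[0.3,-0.24,0],[0,0,0],-1],
    [[0.6,-0.48,0],[0,0,0],-1],
    [[0.966,-0.76,0],[0,0,0],-1],
    [[0.966,-0.76,0],[0,0,0],-1]
  ]
}}

```text
time_s: 3.08
position: [412.2, -267.8, 321.4]
tool_rot: [[0.935, 0.356, 0.001], [0.356, -0.935, 0.0], [0.001, -0.0, -1.0]]
wrist_force: [-0.2, -0.0, -0.5]
grip_width: 0.4
grip_force: 0.0
```

Emit:
{"api": "play_rows", "payload": {
  "series": [
    [[0.3,-0.24,0],[0,0,-0.05],-1],
    [[0.6,-0.48,0],[0,0,-0.1],-1],
    [[0.966,-0.76,0],[0,0,-0.15],-1],
    [[0.966,-0.76,0],[0,0,-0.2],-1],
    [[0.966,-0.76,0],[0,0,-0.2],-1]
  ]
}}

```text
time_s: 3.7
position: [506.7, -113.0, 321.1]
tool_rot: [[0.552, 0.834, -0.001], [0.834, -0.552, -0.001], [-0.001, 0.0, -1.0]]
wrist_force: [0.2, -0.7, 0.2]
grip_width: 0.3
grip_force: 0.0
```

Emit:
{"api": "play_rows", "payload": {
  "series": [
    [[0,0,0],[0,0,-0.05],-1],
    [[0,0,0],[0,0,-0.1],-1],
    [[0,0,0],[0,0,-0.15],-1],
    [[0,0,0],[0,0,-0.2117],-1],
    [[0,0,0],[0,0,-0.2117],-1]
  ]
}}

```text
time_s: 4.32
position: [505.9, -114.2, 321.2]
tool_rot: [[-0.075, 0.997, -0.0], [0.997, 0.075, -0.001], [-0.001, -0.0, -1.0]]
wrist_force: [0.3, -0.0, -0.2]
grip_width: -0.1
grip_force: 0.0
```

```bash
cat >> h.py <<'E'
def pose():
    s=get_state(); p=np.array(s["position"]); R=np.array(s["tool_rot"]); d=p-[589,-55,0]; a=np.radians(4.64)
    print("t",s["time_s"],"pos",p.round(1),"b",[round(d[0]*np.cos(a)+d[1]*np.sin(a),1),round(-d[0]*np.sin(a)+d[1]*np.cos(a),1)],"yaw",np.degrees(np.arctan2(R[1,0],R[0,0])).round(2),"tz",R[:,2].round(3),"F",np.round(s["wrist_force"],1),s["grip_width"])
E
python3 -c "from h import *; pose()"
```

```text
t 4.325 pos [ 505.9 -114.2  321.2] b [np.float64(-87.6), np.float64(-52.3)] yaw 94.29 tz [-0.    -0.001 -1.   ] F [ 0.3 -0.  -0.2] -0.10160135918782125
```

Emit:
{"api": "play_rows", "payload": {
  "series": [
    [[0.03,0,0.35],[0,0,0],-1],
    [[0.03,0,0.7],[0,0,0],-1],
    [[0.03,0,1.0],[0,0,0],-1],
    [[0.03,0,1.0],[0,0,0],-1]
  ]
}}

```text
time_s: 4.82
position: [502.2, -107.8, 167.4]
tool_rot: [[-0.077, 0.997, -0.009], [0.997, 0.077, 0.003], [0.003, -0.009, -1.0]]
wrist_force: [-0.1, 0.2, 1.1]
grip_width: 0.0
grip_force: 0.0
```

Emit:
{"api": "play_rows", "payload": {
  "series": [
    [[0,0,0.3],[0,0,0],-1],
    [[0,0,0.5],[0,0,0],-1],
    [[0,0,0.65],[0,0,0],-1],
    [[0,0,0.76],[0,0,0],-1],
    [[0,0,0.76],[0,0,0],-1]
  ]
}}

```text
time_s: 5.45
position: [506.3, -108.3, 57.5]
tool_rot: [[-0.08, 0.997, -0.0], [0.997, 0.08, -0.0], [-0.0, -0.0, -1.0]]
wrist_force: [-0.1, 0.7, 0.1]
grip_width: -0.1
grip_force: 0.0
```

```bash
python3 -c "
from h import *; pose()
f=grab_frame('side'); cv2.imwrite('pics/s1.png',cv2.resize(f['color'][150:320,200:420,::-1],None,fx=3,fy=3))"
```

```text
t 5.45 pos [ 506.3 -108.3   57.5] b [np.float64(-86.8), np.float64(-46.4)] yaw 94.58 tz [-0. -0. -1.] F [-0.1  0.7  0.1] -0.05173670097987166
```

View pics/s1.png

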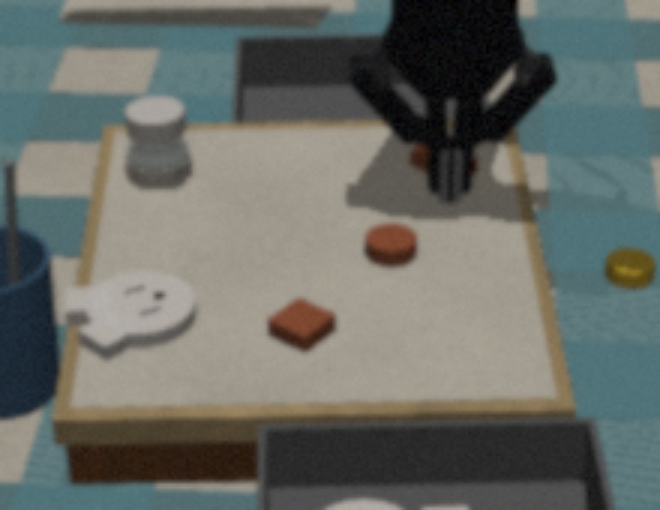

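The fingers (450,180 in the crop) stand just behind the oblong (430,155), clear of the disc. I'll lower slightly and push.

Emit:
{"api": "play_rows", "payload": {
  "series": [
    [[-0.03,0,0.02],[0,0,0],-1],
    [[-0.13,0,0.02],[0,0,0],-1],
    [[-0.23,0,0.02],[0,0,0],-1],
    [[-0.33,0,0.02],[0,0,0],-1],
    [[-0.43,0,0.02],[0,0,0],-1]
  ]
}}

```text
time_s: 6.12
position: [511.4, -173.6, 54.4]
tool_rot: [[-0.081, 0.997, 0.0], [0.997, 0.081, -0.0], [-0.0, 0.0, -1.0]]
wrist_force: [-0.2, 0.3, 0.3]
grip_width: 0.2
grip_force: 0.1
```

```bash
python3 -c "
from h import *; pose()
a=grab_frame('top')['color'];b=grab_frame('side')['color']
cv2.imwrite('pics/s2.png',np.hstack([cv2.resize(a[180:340,360:570],(420,320)),cv2.resize(b[150:310,240:420],(360,320))])[:,:,::-1])"
```

```text
t 6.125 pos [ 511.4 -173.6   54.4] b [np.float64(-87.0), np.float64(-111.9)] yaw 94.63 tz [ 0. -0. -1.] F [-0.2  0.3  0.3] 0.2053676108392284
```

View pics/s2.png

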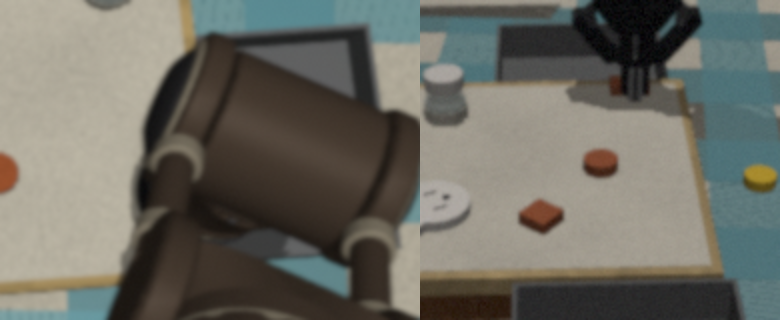

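Emit:
{"api": "play_rows", "payload": {
  "series": [
    [[-0.02,0.03,0],[0,0,0],-1],
    [[-0.12,0.03,0],[0,0,0],-1],
    [[-0.23,0.03,0],[0,0,0],-1],
    [[-0.34,0.03,0],[0,0,0],-1],
    [[-0.46,0.03,0],[0,0,0],-1]
  ]
}}

```text
time_s: 6.85
position: [521.4, -241.9, 54.3]
tool_rot: [[-0.081, 0.997, 0.0], [0.997, 0.081, -0.0], [-0.0, 0.0, -1.0]]
wrist_force: [0.6, -0.4, -0.3]
grip_width: -0.2
grip_force: 0.0
```

Emit:
{"api": "play_rows", "payload": {
  "series": [
    [[-0.02,0,0],[0,0,0],-1],
    [[-0.02,0,-0.1],[0,0,0],-1],
    [[0,0,-0.4],[0,0,0],-1],
    [[0.3,0,-0.5],[0,0,0],-1],
    [[0.7,0,-0.5],[0,0,0],-1]
  ]
}}

```text
time_s: 7.48
position: [515.0, -135.9, 132.7]
tool_rot: [[-0.079, 0.997, 0.006], [0.997, 0.079, -0.002], [-0.002, 0.006, -1.0]]
wrist_force: [1.1, 1.2, 0.1]
grip_width: -0.1
grip_force: 0.0
```

Emit:
{"api": "play_rows", "payload": {
  "series": [
    [[0.4,0.1,0],[0,0,0],-1],
    [[0.72,0.22,0],[0,0,0],-1],
    [[0.72,0.22,0],[0,0,0],-1]
  ]
}}

```text
time_s: 7.85
position: [537.6, -21.8, 130.6]
tool_rot: [[-0.087, 0.996, 0.002], [0.996, 0.087, 0.001], [0.001, 0.002, -1.0]]
wrist_force: [0.8, -0.4, 0.0]
grip_width: 0.0
grip_force: 0.0
```

```bash
python3 -c "
from h import *; pose()
a=grab_frame('top')['color'];b=grab_frame('side')['color']
cv2.imwrite('pics/s3.png',np.hstack([cv2.resize(a[180:340,360:570],(420,320)),cv2.resize(b[150:310,240:420],(360,320))])[:,:,::-1])"
```

```text
t 7.85 pos [537.6 -21.8 130.6] b [np.float64(-48.6), np.float64(37.2)] yaw 95.0 tz [ 0.002  0.001 -1.   ] F [ 0.8 -0.4  0. ] 0.04055222927528572
```

View pics/s3.png

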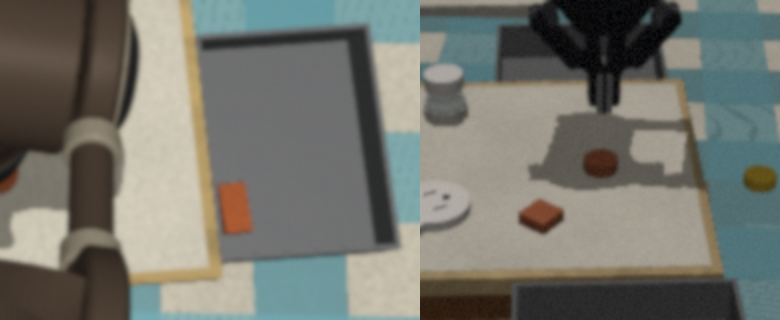

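The oblong lies in the tray (235,208). Next is the disc, still at its place.

Emit:
{"api": "play_rows", "payload": {
  "series": [
    [[0.05,0.007,0],[0,0,0],-1],
    [[0.05,0.007,0.25],[0,0,0],-1],
    [[0.05,0.007,0.4],[0,0,0],-1],
    [[0.05,0.007,0.5],[0,0,0],-1],
    [[0.05,0.007,0.5],[0,0,0],-1]
  ]
}}

```text
time_s: 8.57
position: [536.2, -18.6, 53.2]
tool_rot: [[-0.08, 0.997, -0.003], [0.997, 0.08, 0.0], [0.001, -0.003, -1.0]]
wrist_force: [-0.3, 0.9, 0.3]
grip_width: -0.2
grip_force: 0.0
```

Emit:
{"api": "play_rows", "payload": {
  "series": [
    [[-0.1,0,0],[0,0,0],-1],
    [[-0.2,0,0],[0,0,0],-1],
    [[-0.3,0,0],[0,0,0],-1],
    [[-0.4,0,0],[0,0,0],-1],
    [[-0.5,0,0],[0,0,0],-1]
  ]
}}

```text
time_s: 9.2
position: [543.6, -94.0, 54.4]
tool_rot: [[-0.081, 0.997, 0.0], [0.997, 0.081, -0.0], [-0.0, 0.0, -1.0]]
wrist_force: [-0.5, 0.4, 0.3]
grip_width: -0.1
grip_force: 0.1
```

```bash
python3 -c "
from h import *; pose()
b=grab_frame('side')['color']
cv2.imwrite('pics/s4.png',cv2.resize(b[150:310,240:420],(720,600))[:,:,::-1])"
```

```text
t 9.2 pos [543.6 -94.   54.4] b [np.float64(-48.4), np.float64(-35.2)] yaw 94.64 tz [ 0. -0. -1.] F [-0.5  0.4  0.3] -0.07772383946684291
```

View pics/s4.png

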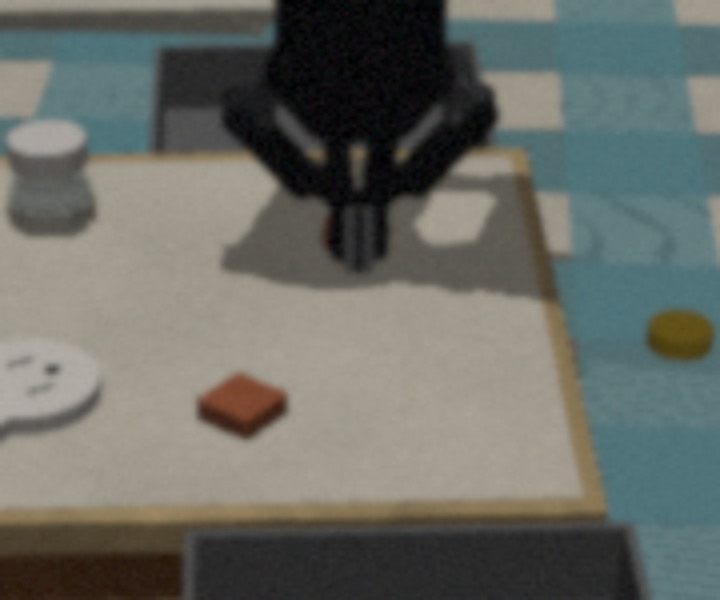

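The disc (330,235) is riding in front of the fingers, nearly centred. I'll keep pushing.

Emit:
{"api": "play_rows", "payload": {
  "series": [
    [[-0.1,0.015,0],[0,0,0],-1],
    [[-0.2,0.015,0],[0,0,0],-1],
    [[-0.3,0.015,0],[0,0,0],-1],
    [[-0.4,0.015,0],[0,0,0],-1],
    [[-0.5,0.015,0],[0,0,0],-1]
  ]
}}

```text
time_s: 9.88
position: [551.8, -168.4, 54.2]
tool_rot: [[-0.081, 0.997, -0.0], [0.997, 0.081, 0.0], [0.0, -0.0, -1.0]]
wrist_force: [-0.1, 0.1, -0.2]
grip_width: -0.1
grip_force: 0.0
```

Emit:
{"api": "play_rows", "payload": {
  "series": [
    [[-0.1,0,0],[0,0,0],-1],
    [[-0.2,0,0],[0,0,0],-1],
    [[-0.3,0,0],[0,0,0],-1],
    [[-0.4,0,0],[0,0,0],-1],
    [[-0.49,0,0],[0,0,0],-1]
  ]
}}

```text
time_s: 10.5
position: [557.9, -241.6, 54.3]
tool_rot: [[-0.081, 0.997, 0.0], [0.997, 0.081, -0.0], [-0.0, 0.0, -1.0]]
wrist_force: [0.8, -0.3, 0.3]
grip_width: 0.0
grip_force: 0.0
```

Emit:
{"api": "play_rows", "payload": {
  "series": [
    [[0,0,0],[0,0,0],-1],
    [[0,0,-0.2],[0,0,0],-1],
    [[0.1,0,-0.5],[0,0,0],-1],
    [[0.5,0.05,-0.5],[0,0,0],-1],
    [[0.9,0.1,-0.5],[0,0,0],-1]
  ]
}}

```text
time_s: 11.12
position: [562.2, -103.6, 130.4]
tool_rot: [[-0.08, 0.997, 0.002], [0.997, 0.08, -0.0], [-0.0, 0.002, -1.0]]
wrist_force: [0.4, 0.4, 0.4]
grip_width: 0.2
grip_force: 0.0
```

Emit:
{"api": "play_rows", "payload": {
  "series": [
    [[0.3,0.1,0],[0,0,0],-1],
    [[0.6,0.2,0],[0,0,0],-1],
    [[0.9,0.26,0],[0,0,0],-1],
    [[0.9,0.26,0],[0,0,0],-1]
  ]
}}

```text
time_s: 11.62
position: [589.4, 36.5, 129.3]
tool_rot: [[-0.086, 0.996, -0.0], [0.996, 0.086, 0.001], [0.001, -0.0, -1.0]]
wrist_force: [0.0, -0.4, 0.3]
grip_width: -0.0
grip_force: 0.0
```

```bash
python3 -c "
from h import *; pose()
a=grab_frame('top')['color'];b=grab_frame('side')['color']
cv2.imwrite('pics/s5.png',np.hstack([cv2.resize(a[180:340,360:570],(420,320)),cv2.resize(b[150:310,240:420],(360,320))])[:,:,::-1])"
```

```text
t 11.625 pos [589.4  36.5 129.3] b [np.float64(7.8), np.float64(91.1)] yaw 94.95 tz [-0.     0.001 -1.   ] F [ 0.  -0.4  0.3] -0.02799405280741551
```

View pics/s5.png

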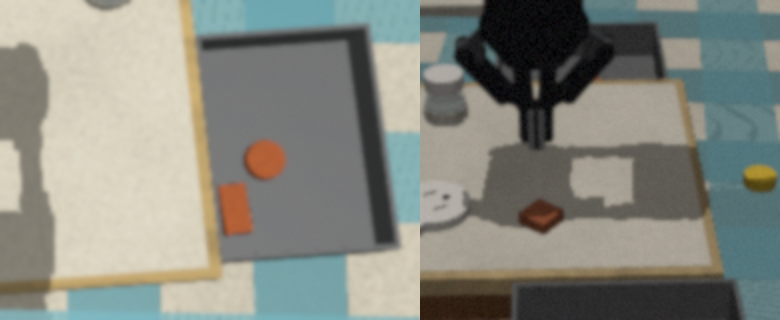

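The disc is in the tray too (265,160). Next is the square.

Emit:
{"api": "play_rows", "payload": {
  "series": [
    [[0.25,-0.017,0],[0,0,0],-1],
    [[0.25,-0.017,0.2],[0,0,0],-1],
    [[0.25,-0.017,0.4],[0,0,0],-1],
    [[0.25,-0.017,0.5],[0,0,0],-1],
    [[0.25,-0.017,0.5],[0,0,0],-1]
  ]
}}

```text
time_s: 12.35
position: [582.8, 69.0, 53.0]
tool_rot: [[-0.08, 0.997, -0.003], [0.997, 0.08, -0.0], [-0.0, -0.003, -1.0]]
wrist_force: [0.7, 0.2, -0.2]
grip_width: 0.1
grip_force: 0.0
```

Emit:
{"api": "play_rows", "payload": {
  "series": [
    [[-0.08,0,0],[0,0,0],-1],
    [[-0.16,0,0],[0,0,0],-1],
    [[-0.24,0,0],[0,0,0],-1],
    [[-0.34,0,0],[0,0,0],-1],
    [[-0.44,0,0],[0,0,0],-1]
  ]
}}

```text
time_s: 12.98
position: [589.6, 3.1, 54.5]
tool_rot: [[-0.081, 0.997, 0.0], [0.997, 0.081, -0.0], [-0.0, 0.0, -1.0]]
wrist_force: [-0.2, 0.0, 0.2]
grip_width: -0.2
grip_force: 0.0
```

```bash
python3 -c "
from h import *; pose()
b=grab_frame('side')['color']
cv2.imwrite('pics/s6.png',cv2.resize(b[150:310,220:400],(720,600))[:,:,::-1])"
```

```text
t 12.975 pos [589.6   3.1  54.5] b [np.float64(5.3), np.float64(57.8)] yaw 94.65 tz [ 0. -0. -1.] F [-0.2  0.   0.2] -0.20515266105665483
```

View pics/s6.png

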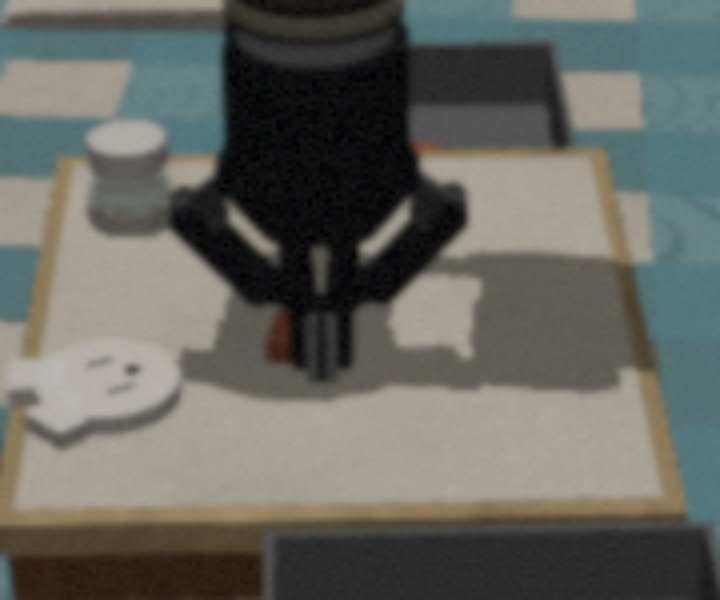

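The square has slid off towards +bx (280,335 in the crop) and only half of it is on the fingers. I'll back off, re-centre and push at a slight angle towards the middle of the tray.

Emit:
{"api": "play_rows", "payload": {
  "series": [
    [[0.1,0,0],[0,0,0],-1],
    [[0.13,0,0],[0,0,0],-1],
    [[0.13,0.07,0],[0,0,0.025],-1],
    [[0.13,0.133,0],[0,0,0.047],-1],
    [[0.13,0.133,0],[0,0,0.047],-1]
  ]
}}

```text
time_s: 13.65
position: [608.2, 26.5, 54.4]
tool_rot: [[0.064, 0.998, 0.001], [0.998, -0.064, 0.0], [0.0, 0.001, -1.0]]
wrist_force: [0.3, -0.9, -0.5]
grip_width: 0.4
grip_force: 0.0
```

Emit:
{"api": "play_rows", "payload": {
  "series": [
    [[-0.08,0,0],[0,0,0],-1],
    [[-0.16,0,0],[0,0,0],-1],
    [[-0.24,0,0],[0,0,0],-1],
    [[-0.34,0,0],[0,0,0],-1],
    [[-0.44,0,0],[0,0,0],-1]
  ]
}}

```text
time_s: 14.28
position: [603.2, -41.9, 54.3]
tool_rot: [[0.067, 0.998, 0.0], [0.998, -0.067, -0.0], [-0.0, 0.0, -1.0]]
wrist_force: [0.4, -0.3, -0.3]
grip_width: 0.1
grip_force: 0.0
```

```bash
python3 -c "
from h import *; pose()
f=grab_frame('side');im=f['color']
hsv=cv2.cvtColor(im,cv2.COLOR_RGB2HSV)
m=((hsv[...,0]<12)&(hsv[...,1]>110)&(hsv[...,2]>40)).astype(np.uint8); m[:150]=0;m[320:]=0;m[:,:235]=0;m[:,400:]=0
n,l,st,c=cv2.connectedComponentsWithStats(m)
for i in range(1,n):
    if st[i,4]>5:
        x,y,W,H,_=st[i]; print(st[i],px2w(f,x,y+H/2,56).round(),px2w(f,x+W,y+H/2,56).round())
s=get_state()['position'];print('tip px',w2px(f,s).round())"
```

```text
t 14.275 pos [603.2 -41.9  54.3] b [np.float64(15.2), np.float64(11.9)] yaw 86.18 tz [ 0. -0. -1.] F [ 0.4 -0.3 -0.3] 0.05090072672549077
[302 221   5  12  35] [592. -68.  56.] [583. -68.  56.]
[250 299  10   7  20] [655. 151.  56.] [640. 150.  56.]
[272 299   6   6  15] [621. 148.  56.] [612. 147.  56.]
[235 301   6   6  15] [678. 156.  56.] [668. 155.  56.]
[243 301   4   3   6] [666. 151.  56.] [660. 151.  56.]
[261 300   7   4  10] [638. 149.  56.] [628. 148.  56.]
[268 301   3   6   9] [627. 153.  56.] [622. 152.  56.]
[270 300  15  10  29] [624. 155.  56.] [601. 154.  56.]
[257 303  10   7  21] [643. 160.  56.] [628. 159.  56.]
[244 306   7   4  12] [662. 164.  56.] [652. 164.  56.]
tip px [295. 235.]
```

Emit:
{"api": "play_rows", "payload": {
  "series": [
    [[-0.1,-0.01,0],[0,0,0],-1],
    [[-0.2,-0.01,0],[0,0,0],-1],
    [[-0.3,-0.01,0],[0,0,0],-1],
    [[-0.4,-0.01,0],[0,0,0],-1],
    [[-0.5,-0.01,0],[0,0,0],-1]
  ]
}}

```text
time_s: 14.95
position: [596.8, -116.3, 54.3]
tool_rot: [[0.066, 0.998, 0.0], [0.998, -0.066, -0.0], [0.0, 0.0, -1.0]]
wrist_force: [0.2, -0.2, 0.0]
grip_width: -0.0
grip_force: 0.0
```

```bash
python3 -c "
from h import *; pose()
f=grab_frame('side');im=f['color']
hsv=cv2.cvtColor(im,cv2.COLOR_RGB2HSV)
m=((hsv[...,0]<12)&(hsv[...,1]>110)&(hsv[...,2]>40)).astype(np.uint8); m[:150]=0;m[280:]=0;m[:,:245]=0;m[:,400:]=0
n,l,st,c=cv2.connectedComponentsWithStats(m)
for i in range(1,n):
    if st[i,4]>3:
        x,y,W,H,_=st[i]; print(st[i],px2w(f,x,y+H/2,56).round(),px2w(f,x+W,y+H/2,56).round())
s=get_state()['position'];print('tip px',w2px(f,s).round())"
```

```text
t 14.95 pos [ 596.8 -116.3   54.3] b [np.float64(2.9), np.float64(-61.7)] yaw 86.2 tz [ 0. -0. -1.] F [ 0.2 -0.2  0. ] -0.04061906720797999
[323 188   7   3  11] [ 561. -210.   56.] [ 547. -211.   56.]
[308 201   5  11  33] [ 586. -141.   56.] [ 577. -142.   56.]
tip px [302. 213.]
```

Emit:
{"api": "play_rows", "payload": {
  "series": [
    [[-0.1,-0.01,0],[0,0,0],-1],
    [[-0.2,-0.01,0],[0,0,0],-1],
    [[-0.3,-0.01,0],[0,0,0],-1],
    [[-0.4,-0.01,0],[0,0,0],-1],
    [[-0.5,-0.01,0],[0,0,0],-1]
  ]
}}

```text
time_s: 15.62
position: [590.4, -191.1, 54.3]
tool_rot: [[0.066, 0.998, 0.0], [0.998, -0.066, -0.0], [-0.0, 0.0, -1.0]]
wrist_force: [-1.2, 0.5, 0.7]
grip_width: -0.1
grip_force: 0.1
```

Emit:
{"api": "play_rows", "payload": {
  "series": [
    [[-0.1,0,0],[0,0,0],-1],
    [[-0.2,0,0],[0,0,0],-1],
    [[-0.31,0,0],[0,0,0],-1],
    [[-0.31,0,0],[0,0,0],-1],
    [[-0.31,0,-0.2],[0,0,0],-1]
  ]
}}

```text
time_s: 16.25
position: [584.6, -235.1, 81.5]
tool_rot: [[0.067, 0.998, -0.006], [0.998, -0.067, 0.004], [0.003, -0.007, -1.0]]
wrist_force: [0.5, -0.4, 0.1]
grip_width: 0.3
grip_force: 0.0
```

Emit:
{"api": "play_rows", "payload": {
  "series": [
    [[0,0,-0.3],[0,0,0],-1],
    [[0,0,-0.7],[0,0,0],-1],
    [[0.4,0,-0.9],[0,0,0],-1],
    [[0.9,0,-0.9],[0,0,0],-1],
    [[0.9,0,-0.9],[0,0,0],-1]
  ]
}}

```text
time_s: 16.88
position: [596.3, -97.9, 220.1]
tool_rot: [[0.062, 0.998, 0.001], [0.998, -0.062, 0.001], [0.001, 0.001, -1.0]]
wrist_force: [-0.3, -0.2, -0.7]
grip_width: -0.1
grip_force: 0.0
```

```bash
python3 -c "
from h import *; pose()
a=grab_frame('top')['color'];b=grab_frame('side')['color']
cv2.imwrite('pics/s7.png',np.hstack([cv2.resize(a[90:390,160:570],(410,300)),cv2.resize(b[130:390,150:500],(390,300))])[:,:,::-1])"
```

```text
t 16.875 pos [596.3 -97.9 220.1] b [np.float64(3.8), np.float64(-43.4)] yaw 86.43 tz [ 0.001  0.001 -1.   ] F [-0.3 -0.2 -0.7] -0.13029517425964562
```

View pics/s7.png

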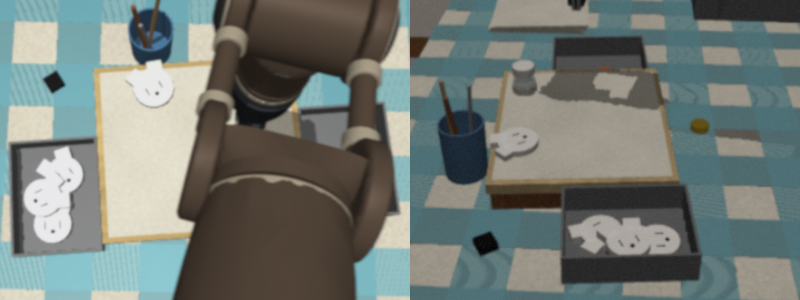

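The board holds only the cat and jar, and the pot has not moved. The arm hides the tray, so I'll swing it aside and check by measurement.

Emit:
{"api": "play_rows", "payload": {
  "series": [
    [[0.4,0,0],[0,0,0],-1],
    [[0.8,0,0],[0,0,0],-1],
    [[1,0,0],[0,0,0],-1],
    [[1,0,0],[0,0,0],-1]
  ]
}}

```text
time_s: 17.48
position: [606.2, 48.5, 218.5]
tool_rot: [[0.064, 0.998, -0.001], [0.998, -0.064, -0.001], [-0.001, -0.001, -1.0]]
wrist_force: [-0.7, -0.5, -0.2]
grip_width: -0.3
grip_force: 0.0
```

```bash
python3 -c "
from h import *; pose()
f=grab_frame('top');im=f['color']
hsv=cv2.cvtColor(im,cv2.COLOR_RGB2HSV)
m=((hsv[...,0]<12)&(hsv[...,1]>140)&(hsv[...,2]>80)).astype(np.uint8)
n,l,st,c=cv2.connectedComponentsWithStats(m)
for i in range(1,n):
    if st[i,4]>60: print(st[i],c[i].round(),px2w(f,*c[i],10).round())
for fn in (recognise,tip_of):
  for l in ('jar','disc','square','oblong'):
    print(l,[(round(d['confidence'],2),w(f,d['at']).round()) for d in fn(l,f)[:3]])"
```

```text
t 17.475 pos [606.2  48.5 218.5] b [np.float64(25.5), np.float64(101.7)] yaw 86.33 tz [-0.001 -0.001 -1.   ] F [-0.7 -0.5 -0.2] -0.3159586775925235
[468 236  34  33 546] [484. 252.] [ 574. -260.   10.]
[470 272  15  25 299] [477. 284.] [ 521. -247.   10.]
jar [(0.95, array([ 689., -134.,   96.]))]
disc [(0.74, array([ 385., -109.,   15.]))]
square [(0.83, array([ 579., -245.,   17.])), (0.73, array([703., 185.,  12.]))]
oblong [(0.91, array([ 519., -243.,   14.]))]
jar [(0.68, array([ 696., -137.,   47.]))]
disc [(0.76, array([ 558., -272.,   13.]))]
square [(0.65, array([705., 190.,   8.])), (0.64, array([ 584., -248.,   12.]))]
oblong [(0.65, array([ 522., -242.,    9.])), (0.51, array([681.,  19.,  54.]))]
```

All three are in the tray: the square at (584,-248), the disc at (558,-272) touching it, and the oblong at (521,-244). The jar has not moved. I'm handing in.

```bash
python3 -c "
from plant import *; print(job_done())"
```

```text
the job is handed in; nothing more can be done
None
```

The round, square and oblong offcuts were swept into the empty grey tray in about 17.5 s; the cat, jar and pot still stand where they were, and the job is handed in with no verdict shown.

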